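Put the tape dispenser away in the paddle-latched toolbox

TASK

Pull up the recessed paddle handle in the green toolbox's lid to trip its latch, raise the lid until it stands fully open, and then set the red-brown tape dispenser down gently, upright on its base, in the compartment lined with yellow felt, and let go of it. Leave the lid open, do not knock over the amber jar or the tin in the other compartment, and leave the stapler where it is.

Things in the scene. Friction and masses are not known exactly. Their poses are not given: they have to be found in the camera images.
- toolbox: Green steel toolbox, fixed, 240 (x) x 320 (y) mm, walls 5 mm, rim 90 mm high. Origin: centre of its underside on the desk; +x points to the hinge side, away from the robot. Floor 5 mm thick. A divider along x, 40 mm high, makes two compartments of 230 x 152 mm centred at y +79 and -79 mm; on it stands the latch's striker bridge (x -82 to +8 mm, 56 mm wide, 76 mm high).
- lid (a joint): Lid hinged on the toolbox's far (+x) top edge, 240 x 320 x 45 mm. 0 rad shut, 1.65 fully open, just past upright. Unlatched, it needs only 1 to 5 N at its front edge. A gas strut balances it near 0.65 rad: let go below 0.55 it sinks and comes to rest ajar at about 0.1 (pull it up again); let go above 0.85 it swings to fully open by itself in 1 to 2 s and stays there.
- lid_hinge (a point): Point on the lid's hinge line, middle of the box's width, 120 mm behind the box's centre, 91 mm above the desk. Its frame turns with the lid; when shut its axes equal the toolbox's. The lid spans x -240 to 0, z 0 to 45 mm in it.
- paddle (a joint): Steel paddle handle in the lid: 0 rad flat, 0.6 fully pulled; weak return spring (1 to 3 N at the lip). Its pivot line is parallel to the lid hinge, at x -158, z +35 mm in the lid_hinge frame; it turns the same way as the lid opens, its front lip rising. The latch is free when pulled past about 0.25 rad; pulling on then raises the lid. Flat, it holds the shut lid firmly.
- paddle_lip (a point): Middle of the paddle's lip, 66 mm in front of its pivot, 16 mm behind the lid's front edge, 126 mm above the desk when shut. The paddle is a plate 46 mm wide (y), 10 thick; its lip is 14 mm long (x), 16 thick. It lies in the middle of a dark bay 150 mm wide, 90 long, open above and at the lid's front edge, floor 29 mm below the lip's middle: 52 mm free on each side.
- felt: Yellow-ochre felt pad, 220 x 140 x 3 mm, fixed on the floor of one compartment (left or right, differs from run to run). Origin: centre of its underside, 5 mm above the desk; axes parallel to the toolbox's.
- dispenser: Red-brown desk tape dispenser with a tan tape roll, about 0.45 kg, 150 mm long (x), 52 mm wide (y), 83 mm high. Origin: centre of its underside. Flat parallel sides 52 mm apart: the base (whole length, up to 28 mm high) and the middle block (x -28 to +32 mm, up to 61 mm high). The cutter is at its -x end.
- jar: Amber glass jar with black cap, 60 mm diameter, 80 mm high, standing beyond an end of the dispenser. Origin: centre of its underside, z along its axis. Must not be knocked over.
- stapler: Blue and black stapler, 150 x 36 x 50 mm, lying beside the dispenser. Origin: centre of its underside. To be left where it is.
- tin: Tin, 80 mm diameter, 70 mm high, standing in the other compartment of the toolbox. Origin: centre of its underside, z along its axis. Must not be knocked over.

How it is judged:
By the outcome, as a careful person would: the job done as asked, in the order asked, and still so for the second after the job is handed in, with the robot touching nothing.
It also fails if it takes over 58 s, if anything falls off the work surface, if the arm or the gripper's body presses on something with over 40 N, if the wrist force passes 120 N, or if a joint passes its speed limit or range.

ROBOT

A 6-joint arm with a two-finger parallel gripper is mounted at the origin on the work surface. World frame = base frame: x ahead of the robot, y to its left, z up, the work surface at z = 0. Lengths are in mm, angles in rad, forces in N, time in s.
With the tool pointing down it reaches from about 325 to 750 mm from the base axis. Payload 7.6 kg.
Tool frame: the origin (TCP) lies midway between the tips of the shut fingers; the grasp point (between the pads) lies 19 mm behind it (arm.hold_point_z is the z of the grasp point in the tool frame, in mm); z points along the fingers, y is the line along which they close (so a half turn about z gives the same grasp; the last joint's range is limited). The gripper opens to 85 mm and grips with 20 to 120 N. Pads are 22 mm wide; open, the fingers measure 114 mm over their backs; the gripper's body (76 mm by 85 mm) begins 54 mm behind the grasp point. The pads swing forward as they close: fully open they stand 13 mm farther back than shut.
Start: joints at [-1.286, 0.052, 1.401, -0, 1.689, -0.07], TCP at [182.412, -492.313, 231.323] pointing down, gripper open.
Joint ranges: [-2.9, 2.9], [-0.91, 2.17], [0.12, 2.37], [-1.06, 4.2], [0.26, 2.73], [-2.93, 2.93]. Speed limits (rad/s): [2.57, 2.57, 3.01, 3.14, 3.14, 3.14].

INTERFACE

Orientations are given as a unit quaternion [x, y, z, w].
In Python, from plant import arm, vision, order, spotter gives the robot as it stands. The module is installed in compiled form; this text tells all that it offers.
- The arm moves only by the tool servo_tool, never from a script. Its argument "rows" is a list of rows, each an object of numbers: "dx", "dy", "dz": the shift along the tool's x, y, z as a fraction of full scale; "twist": the turn about the tool's z as a fraction of full scale. A call has exactly 5 rows; each row is the pose to reach, as a shift and turn from the pose commanded when the call began, along the tool's axes at that moment; what a row does not reach only later rows make up. Full scale, the value 1, is 0.1 m for a shift and 45 degrees for a turn. A row lasts 1/12 s, in which the tool goes at most 41.7 mm and 7.16 degrees, less where a joint would pass 70% of its speed; a pose out of reach is approached as far as the arm can. A call with a number of a shift or a turn outside -1 to 1 is refused whole. A call with a gripper value outside its range is refused whole. "gripper" is the finger opening in mm, from 0 to 85.4, set as the call begins (left out, the last holds). The fingers move at their own pace and stop on an object; "grip_force" is the grip in N (left out, the last holds). Time passes only in rows, so rows that repeat a pose let the fingers close, or fill a call up. It gives the time, the measured TCP pose, the force, the opening and the grip force at its end, in the units of the state.
- arm.state(): the state, without advancing time (a new reading comes with each control period).
- vision.camera(name): name is "scene" or "side" or "wrist"; returns the picture (420x560x3 uint8, red, green, blue); there is no depth.
- vision.get_calibration(name): a dict with "intrinsics" (3x3 intrinsics, pixels), "cam_to_world" (4x4, takes a point from camera to world coordinates); the wrist camera has in their place "mount" (4x4, takes a point from camera to tool coordinates, whose origin is the TCP and whose axes are the flange's). Camera axes: x right, y up, looking along -z (the intrinsics and any distortion apply to the point x, -y, -z); pixel columns grow to the right and rows downward; lengths in mm; the calibration is good to about 2 mm. A picture is of the moment at which its call begins: read the wrist's pose just before it. get_calibration takes no time and is no camera call.
- order.hand_in(): hands the job in; it is judged then, once.
Trained networks look in the newest picture that a camera, given by its name, has taken for a name from the list of things; names that differ only in an ending like _2 or _b are one class to them, and where a whole thing is asked for, a point or a joint stands for the part that bears it (a point fixed in the world has none). Each returns a list of dicts, best first, with "confidence" (0 to 1); they miss things now and then, are a little off and sometimes report something else, mostly with a low value. They report only what shows in the picture. A call takes as long as a camera call.
- spotter.cut_out(camera, thing): "region" (420x560 bool, what is visible of it).
- spotter.landmark_of(camera, thing): "centre" ([x, y, z] in mm, in the coordinates of the camera as it stood for that picture, good to about 4 mm: a listed point, or the origin of a listed thing).
The state is a dict: "time_s": time; "q": joint angles; "dq": joint speeds; "joint_efforts": joint torques, N m; "eef_pos": TCP position; "eef_rot": TCP orientation; "contact_force": force on the tool from outside, world axes, zero at the start; "wrist_torque": the same for the moment, N m; "finger_gap": finger opening in mm; "grip_force": force on a finger pad.
Only numpy, scipy, OpenCV 4.12 (cv2) and the standard library are available. Lean on these libraries where they do the work, as an engineer would, in place of code of your own. Each camera call takes 0.05 s, during which the arm holds its last target. There are 200 camera calls.

## Working session

There is one attempt and no reset: what is moved stays moved. The work goes in short steps, Python scripts to look and compute and a tool call to move; the robot and the scene stay as the last step left them, time stands still between calls to the robot, and variables do not carry over. Pictures are saved under pics/ and viewed, at most 14 in all, crops included, and the job is handed in when it is done.

Besides the shell and the picture viewer there is one more tool, called after ">>>" by a JSON object that holds its "name" and its "arguments", one argument or row to a line. servo_tool: Moves the arm, as the interface text tells. Shift numbers are shares of 0.1 m and turn numbers shares of 45 degrees, none past 1 either way. Its arguments: {"type":"object","properties":{"rows":{"type":"array"},"gripper":{"type":"number"},"grip_force":{"type":"number"}},"required":["rows"]}

```bash
mkdir -p pics
cat > h.py <<'E'
import numpy as np,cv2
from scipy.spatial.transform import Rotation as R
from plant import arm,vision,order,spotter
def T(s=None):
    s=s or arm.state(); M=np.eye(4); M[:3,:3]=R.from_quat(s['eef_rot']).as_matrix(); M[:3,3]=s['eef_pos']; return M
def c2w(n):
    c=vision.get_calibration(n)
    return np.array(c['cam_to_world']) if 'cam_to_world' in c else T()@np.array(c['mount'])
def shot(n,f=None):
    M=c2w(n); im=vision.camera(n)
    if f: cv2.imwrite('pics/'+f,im[:,:,::-1])
    return M,im
def lm(n,t,M):
    return [(round(d['confidence'],2),np.round((M@np.r_[d['centre'],1])[:3],0).tolist()) for d in spotter.landmark_of(n,t)[:2]]
E
python3 - <<'E'
from h import *
s=arm.state(); print(s['eef_pos'],s['eef_rot'],T()[:3,:3].round(2).tolist(),arm.hold_point_z)
for n in('scene','side','wrist'):
    M,im=shot(n,n+'0.png')
    if n=='wrist': continue
    for t in('toolbox','lid_hinge','paddle_lip','felt','dispenser','jar','stapler','tin'): print(n,t,lm(n,t,M))
E
cd pics; python3 -c "
import cv2,numpy as np
a=[cv2.imread(n+'0.png') for n in('scene','side')]
cv2.imwrite('m0.png',cv2.resize(np.hstack(a),(800,300)))"
```

```text
[ 182.3147545  -491.99899541  230.47574316] [ 9.84307049e-01  1.76462493e-01 -7.63174420e-05 -7.84397922e-04] [[0.94, 0.35, -0.0], [0.35, -0.94, 0.0], [0.0, -0.0, -1.0]] -18.700000000000003
scene toolbox []
scene lid_hinge [(0.68, [659.0, -226.0, 93.0])]
scene paddle_lip [(0.72, [451.0, -150.0, 128.0])]
scene felt [(0.66, [455.0, -147.0, 125.0])]
scene dispenser [(0.89, [442.0, 296.0, 1.0])]
scene jar [(0.91, [578.0, 307.0, 0.0])]
scene stapler [(0.63, [452.0, 445.0, 1.0])]
scene tin []
side toolbox []
side lid_hinge [(0.9, [660.0, -225.0, 96.0])]
side paddle_lip [(0.58, [450.0, -154.0, 129.0])]
side felt []
side dispenser [(0.69, [446.0, 299.0, 2.0])]
side jar [(0.75, [575.0, 310.0, 2.0])]
side stapler [(0.78, [448.0, 445.0, 4.0])]
side tin []
```

View pics/scene0.png

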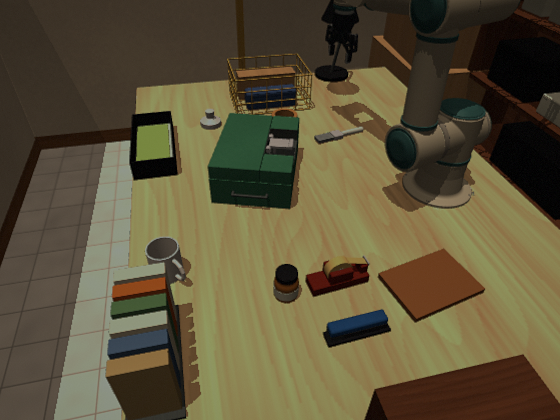

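The box is front left of the arm, with yaw about -20°. The lip is at about (451,-152,126), and the dispenser at about (444,297) with the jar beyond it. Next I move above the lip.

>>> {"name": "servo_tool", "arguments": {
  "rows": [
    {"dx": 0.18, "dy": -0.11},
    {"dx": 0.36, "dy": -0.22},
    {"dx": 0.54, "dy": -0.33},
    {"dx": 0.74, "dy": -0.45},
    {"dx": 0.93, "dy": -0.56}
  ],
  "gripper": 85
}}

```text
invalid input at $.rows[0]: expected keys dx, dy, dz, twist
```

>>> {"name": "servo_tool", "arguments": {
  "rows": [
    {"dx": 0.18, "dy": -0.11},
    {"dx": 0.36, "dy": -0.22},
    {"dx": 0.54, "dy": -0.33},
    {"dx": 0.74, "dy": -0.45},
    {"dx": 0.93, "dy": -0.56}
  ]
}}

```text
invalid input at $.rows[0]: expected keys dx, dy, dz, twist
```

>>> {"name": "servo_tool", "arguments": {
  "rows": [
    {"dx": 0.18, "dy": -0.11},
    {"dx": 0.36, "dy": -0.22},
    {"dx": 0.54, "dy": -0.33},
    {"dx": 0.74, "dy": -0.45},
    {"dx": 0.93, "dy": -0.56}
  ]
}}

```text
invalid input at $.rows[0]: expected keys dx, dy, dz, twist
```

>>> {"name": "servo_tool", "arguments": {
  "rows": [
    {"dx": 0.12, "dy": -0.11, "twist": 0.15},
    {"dx": 0.24, "dy": -0.22, "twist": 0.3},
    {"dx": 0.36, "dy": -0.33, "twist": 0.45},
    {"dx": 0.48, "dy": -0.45, "twist": 0.6},
    {"dx": 0.6, "dy": -0.56, "twist": 0.75}
  ]
}}

```text
invalid input at $.rows[0]: expected keys dx, dy, dz, twist
```

>>> {"name": "servo_tool", "arguments": {
  "rows": [
    {"twist": 0.07},
    {"twist": 0.14},
    {"twist": 0.14},
    {"twist": 0.14},
    {"twist": 0.14}
  ]
}}

```text
invalid input at $.rows[0]: expected keys dx, dy, dz, twist
```

Run:
```python
from h import *
s=arm.state(); print(s['time_s'],s['eef_pos'],T()[:3,:3].round(3).tolist(),s['contact_force'],s['finger_gap'])
M,im=shot('wrist','w1.png')
for t in('lid_hinge','paddle_lip','paddle','lid'): print(t,lm('wrist',t,M))
for t in('paddle','lid'):
  for d in spotter.cut_out('wrist',t)[:1]:
    m=d['region'].astype(np.uint8); print(t,d['confidence'],m.sum(),cv2.minAreaRect(cv2.findNonZero(m)))
```

```text
0.95 [ 182.43289489 -492.3164976   231.32234764] [[0.938, 0.347, 0.0], [0.347, -0.938, -0.0], [0.0, 0.0, -1.0]] [ 1.23491804 -0.11521114  0.66636092] 85.3941379958638
lid_hinge []
paddle_lip []Traceback (most recent call last):
  File "<stdin>", line 4, in <module>
  File "h.py", line 14, in lm
    return [(round(d['confidence'],2),np.round((M@np.r_[d['centre'],1])[:3],0).tolist()) for d in spotter.landmark_of(n,t)[:2]]
                                                                                                  ~~~~~~~~~~~~~~~~~~~^^^^^
ValueError: it knows: dispenser, felt, jar, lid_hinge, paddle_lip, stapler, tin, toolbox
```

View pics/w1.png

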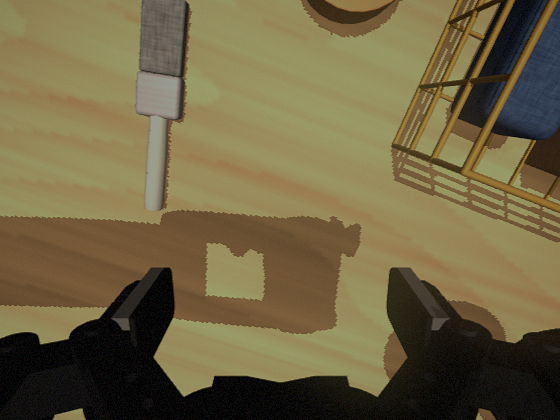

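The wrist picture shows only the desk, because the arm hasn't moved: every row must have all four keys. The fingertips are at the bottom, around (150,300) and (410,300).

>>> {"name": "servo_tool", "arguments": {
  "rows": [
    {"dx": 0.18, "dy": -0.11, "dz": 0, "twist": 0},
    {"dx": 0.36, "dy": -0.22, "dz": 0, "twist": 0},
    {"dx": 0.54, "dy": -0.33, "dz": 0, "twist": 0},
    {"dx": 0.74, "dy": -0.45, "dz": 0, "twist": 0},
    {"dx": 0.93, "dy": -0.56, "dz": 0, "twist": 0}
  ],
  "gripper": 85
}}

```text
time_s: 1.52
eef_pos: [250.7, -406.6, 231.4]
eef_rot: [0.984, 0.176, 0.0, 0.0]
contact_force: [-0.6, -0.6, 0.3]
finger_gap: 85.2
grip_force: 0.0
```

>>> {"name": "servo_tool", "arguments": {
  "rows": [
    {"dx": 0.18, "dy": -0.11, "dz": 0, "twist": 0},
    {"dx": 0.36, "dy": -0.22, "dz": 0, "twist": 0},
    {"dx": 0.54, "dy": -0.33, "dz": 0, "twist": 0},
    {"dx": 0.74, "dy": -0.45, "dz": 0, "twist": 0},
    {"dx": 0.93, "dy": -0.56, "dz": 0, "twist": 0}
  ]
}}

```text
time_s: 1.93
eef_pos: [318.5, -321.7, 231.4]
eef_rot: [0.984, 0.176, 0.0, 0.0]
contact_force: [0.3, -0.5, 0.4]
finger_gap: 85.0
grip_force: 0.0
```

>>> {"name": "servo_tool", "arguments": {
  "rows": [
    {"dx": 0.18, "dy": -0.11, "dz": 0, "twist": 0},
    {"dx": 0.36, "dy": -0.22, "dz": 0, "twist": 0},
    {"dx": 0.54, "dy": -0.33, "dz": 0, "twist": 0},
    {"dx": 0.74, "dy": -0.45, "dz": 0, "twist": 0},
    {"dx": 0.93, "dy": -0.56, "dz": 0, "twist": 0}
  ]
}}

```text
time_s: 2.35
eef_pos: [386.3, -236.8, 231.5]
eef_rot: [0.984, 0.176, 0.0, 0.0]
contact_force: [-0.0, -0.5, 0.3]
finger_gap: 85.4
grip_force: 0.0
```

>>> {"name": "servo_tool", "arguments": {
  "rows": [
    {"dx": 0.12, "dy": -0.11, "dz": 0, "twist": 0.15},
    {"dx": 0.24, "dy": -0.22, "dz": 0, "twist": 0.3},
    {"dx": 0.36, "dy": -0.33, "dz": 0, "twist": 0.45},
    {"dx": 0.48, "dy": -0.45, "dz": 0, "twist": 0.6},
    {"dx": 0.6, "dy": -0.56, "dz": 0, "twist": 0.75}
  ]
}}

```text
time_s: 2.77
eef_pos: [422.8, -163.7, 231.4]
eef_rot: [0.993, -0.12, 0.0, 0.0]
contact_force: [-0.2, -0.1, 0.2]
finger_gap: 85.0
grip_force: 0.0
```

>>> {"name": "servo_tool", "arguments": {
  "rows": [
    {"dx": 0, "dy": 0, "dz": 0, "twist": 0.07},
    {"dx": 0, "dy": 0, "dz": 0, "twist": 0.14},
    {"dx": 0, "dy": 0, "dz": 0, "twist": 0.14},
    {"dx": 0, "dy": 0, "dz": 0, "twist": 0.14},
    {"dx": 0, "dy": 0, "dz": 0, "twist": 0.14}
  ]
}}

```text
time_s: 3.18
eef_pos: [422.4, -164.6, 231.3]
eef_rot: [0.985, -0.171, 0.0, 0.0]
contact_force: [-0.1, 0.1, 0.6]
finger_gap: 84.6
grip_force: 0.0
```

Run:
```python
from h import *
s=arm.state(); print(s['time_s'],s['eef_pos'],T()[:3,:3].round(3).tolist(),s['contact_force'],s['finger_gap'])
M,im=shot('wrist','w2.png')
for t in('lid_hinge','paddle_lip'): print(t,lm('wrist',t,M))
for d in spotter.cut_out('wrist','paddle')[:1]:
    m=d['region'].astype(np.uint8); print(d['confidence'],m.sum(),cv2.minAreaRect(cv2.findNonZero(m)))
c=vision.get_calibration('wrist'); print(c)
```

```text
3.1833 [ 422.43619326 -164.60968199  231.32020147] [[0.942, -0.336, 0.0], [-0.336, -0.942, -0.0], [0.0, 0.0, -1.0]] [-0.13711694  0.14847709  0.62981012] 84.62877529640882
lid_hinge []
paddle_lip [(0.75, [447.0, -152.0, 124.0])]
0.96 7677 ((246.92137145996094, 134.6741485595703), (112.49048614501953, 71.11550903320312), 88.9583740234375)
{'intrinsics': array([[361.5179905 ,   0.        , 280.12277411],
       [  0.        , 361.5179905 , 207.58771744],
       [  0.        ,   0.        ,   1.        ]]), 'mount': array([[-3.86918730e-04,  9.59319531e-01,  2.82322312e-01,
         7.11025103e+01],
       [ 9.99999484e-01,  6.36471255e-04, -7.92217854e-04,
         2.02516512e-01],
       [-9.39680096e-04,  2.82321859e-01, -9.59319282e-01,
        -1.42422396e+02],
       [ 0.00000000e+00,  0.00000000e+00,  0.00000000e+00,
         1.00000000e+00]])}
```

View pics/w2.png

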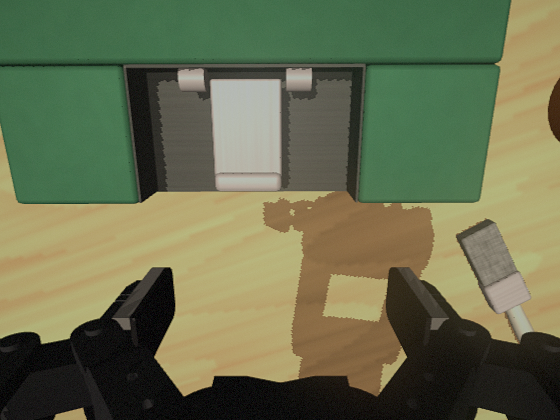

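The box edges line up with the picture, so the yaw is right. The lip's middle is at pixel (248,180), which puts it at tool (+20,-21) mm, in agreement with the network. I'll descend, grip and pull.

>>> {"name": "servo_tool", "arguments": {
  "rows": [
    {"dx": 0.05, "dy": -0.05, "dz": 0.1, "twist": 0},
    {"dx": 0.1, "dy": -0.1, "dz": 0.2, "twist": 0},
    {"dx": 0.15, "dy": -0.15, "dz": 0.3, "twist": 0},
    {"dx": 0.2, "dy": -0.21, "dz": 0.4, "twist": 0},
    {"dx": 0.2, "dy": -0.21, "dz": 0.55, "twist": 0}
  ]
}}

```text
time_s: 3.8
eef_pos: [449.7, -150.6, 175.3]
eef_rot: [0.985, -0.171, 0.0, -0.0]
contact_force: [0.0, 0.3, 0.4]
finger_gap: 84.8
grip_force: 0.0
```

>>> {"name": "servo_tool", "arguments": {
  "rows": [
    {"dx": 0, "dy": 0, "dz": 0.15, "twist": 0},
    {"dx": 0, "dy": 0, "dz": 0.3, "twist": 0},
    {"dx": 0, "dy": 0, "dz": 0.5, "twist": 0},
    {"dx": 0, "dy": 0, "dz": 0.6, "twist": 0},
    {"dx": 0, "dy": 0, "dz": 0.7, "twist": 0}
  ]
}}

```text
time_s: 4.22
eef_pos: [448.1, -150.9, 104.4]
eef_rot: [0.985, -0.171, -0.001, -0.0]
contact_force: [0.1, 0.3, 0.5]
finger_gap: 85.2
grip_force: 0.0
```

>>> {"name": "servo_tool", "arguments": {
  "rows": [
    {"dx": 0, "dy": 0, "dz": 0, "twist": 0},
    {"dx": 0, "dy": 0, "dz": 0, "twist": 0},
    {"dx": 0, "dy": 0, "dz": 0, "twist": 0},
    {"dx": 0, "dy": 0, "dz": 0, "twist": 0},
    {"dx": 0, "dy": 0, "dz": 0, "twist": 0}
  ],
  "gripper": 40,
  "grip_force": 40
}}

```text
time_s: 4.63
eef_pos: [449.2, -150.8, 107.6]
eef_rot: [0.985, -0.171, 0.001, -0.001]
contact_force: [0.3, 4.7, 2.2]
finger_gap: 45.1
grip_force: 45.3
```

>>> {"name": "servo_tool", "arguments": {
  "rows": [
    {"dx": 0, "dy": 0, "dz": 0, "twist": 0},
    {"dx": 0, "dy": 0, "dz": 0, "twist": 0},
    {"dx": 0, "dy": 0, "dz": 0, "twist": 0},
    {"dx": 0, "dy": 0, "dz": 0, "twist": 0},
    {"dx": 0, "dy": 0, "dz": 0, "twist": 0}
  ]
}}

```text
time_s: 5.05
eef_pos: [449.1, -150.9, 107.5]
eef_rot: [0.985, -0.171, 0.001, -0.001]
contact_force: [1.1, 5.0, 2.3]
finger_gap: 44.8
grip_force: 45.3
```

Run:
```python
from h import *
s=arm.state(); print(s['eef_pos'],s['contact_force'],s['finger_gap'],s['grip_force'])
M,im=shot('wrist','w3.png')
```

```text
[ 449.14790501 -150.85423284  107.54677581] [1.137849   5.04998816 2.26579851] 44.84261440791233 45.31457455828786
```

View pics/w3.png

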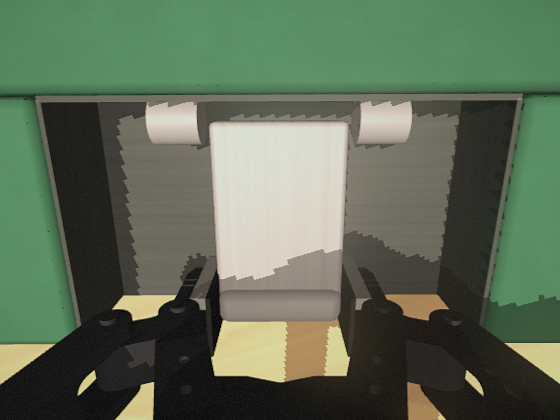

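The picture shows the pads gripping the lip's sides (lip centre about (280,305), gap 45 mm). I'll pull the paddle up first, then the lid along its arc.

>>> {"name": "servo_tool", "arguments": {
  "rows": [
    {"dx": 0.0, "dy": 0, "dz": -0.06, "twist": 0},
    {"dx": 0.02, "dy": 0, "dz": -0.13, "twist": 0},
    {"dx": 0.03, "dy": 0, "dz": -0.19, "twist": 0},
    {"dx": 0.05, "dy": 0, "dz": -0.26, "twist": 0},
    {"dx": 0.08, "dy": 0, "dz": -0.31, "twist": 0}
  ]
}}

```text
time_s: 5.52
eef_pos: [453.7, -152.3, 135.8]
eef_rot: [0.985, -0.171, -0.004, -0.002]
contact_force: [-15.5, 11.3, 1.2]
finger_gap: 44.9
grip_force: 45.5
```

>>> {"name": "servo_tool", "arguments": {
  "rows": [
    {"dx": 0.03, "dy": 0, "dz": -0.08, "twist": 0},
    {"dx": 0.06, "dy": 0, "dz": -0.16, "twist": 0},
    {"dx": 0.1, "dy": 0, "dz": -0.25, "twist": 0},
    {"dx": 0.14, "dy": 0, "dz": -0.34, "twist": 0},
    {"dx": 0.18, "dy": 0, "dz": -0.42, "twist": 0}
  ]
}}

```text
time_s: 5.93
eef_pos: [472.1, -158.8, 180.2]
eef_rot: [0.985, -0.171, -0.002, -0.001]
contact_force: [-2.3, 6.1, 0.2]
finger_gap: 44.9
grip_force: 45.9
```

Run:
```python
from h import *
shot('wrist','w4.png')
```

```text
(no output)
```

View pics/w4.png

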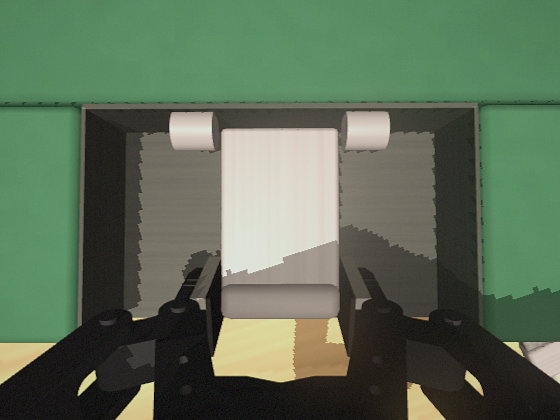

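The lip is still held at about (280,300), and the lid is rising with low force. I'll carry on along the arc.

>>> {"name": "servo_tool", "arguments": {
  "rows": [
    {"dx": 0.04, "dy": 0, "dz": -0.08, "twist": 0},
    {"dx": 0.09, "dy": 0, "dz": -0.16, "twist": 0},
    {"dx": 0.14, "dy": 0, "dz": -0.23, "twist": 0},
    {"dx": 0.2, "dy": 0, "dz": -0.3, "twist": 0},
    {"dx": 0.25, "dy": 0, "dz": -0.37, "twist": 0}
  ]
}}

```text
time_s: 6.4
eef_pos: [496.6, -167.5, 216.9]
eef_rot: [0.985, -0.171, -0.0, -0.001]
contact_force: [4.3, 4.9, -5.3]
finger_gap: 45.3
grip_force: 45.8
```

>>> {"name": "servo_tool", "arguments": {
  "rows": [
    {"dx": 0.06, "dy": 0, "dz": -0.07, "twist": 0},
    {"dx": 0.12, "dy": 0, "dz": -0.13, "twist": 0},
    {"dx": 0.19, "dy": 0, "dz": -0.2, "twist": 0},
    {"dx": 0.26, "dy": 0, "dz": -0.26, "twist": 0},
    {"dx": 0.32, "dy": 0, "dz": -0.32, "twist": 0}
  ]
}}

```text
time_s: 6.82
eef_pos: [527.2, -178.4, 248.3]
eef_rot: [0.985, -0.17, -0.0, -0.001]
contact_force: [4.6, 3.9, -9.4]
finger_gap: 45.2
grip_force: 45.4
```

>>> {"name": "servo_tool", "arguments": {
  "rows": [
    {"dx": 0.07, "dy": 0, "dz": -0.05, "twist": 0},
    {"dx": 0.15, "dy": 0, "dz": -0.1, "twist": 0},
    {"dx": 0.22, "dy": 0, "dz": -0.15, "twist": 0},
    {"dx": 0.3, "dy": 0, "dz": -0.2, "twist": 0},
    {"dx": 0.38, "dy": 0, "dz": -0.24, "twist": 0}
  ]
}}

```text
time_s: 7.23
eef_pos: [562.8, -190.9, 272.6]
eef_rot: [0.985, -0.17, -0.0, -0.001]
contact_force: [0.1, 6.3, -2.5]
finger_gap: 44.9
grip_force: 45.8
```

>>> {"name": "servo_tool", "arguments": {
  "rows": [
    {"dx": 0.08, "dy": 0, "dz": -0.04, "twist": 0},
    {"dx": 0.17, "dy": 0, "dz": -0.07, "twist": 0},
    {"dx": 0.25, "dy": 0, "dz": -0.1, "twist": 0},
    {"dx": 0.34, "dy": 0, "dz": -0.14, "twist": 0},
    {"dx": 0.42, "dy": 0, "dz": -0.16, "twist": 0}
  ]
}}

```text
time_s: 7.65
eef_pos: [602.5, -205.0, 289.0]
eef_rot: [0.985, -0.17, -0.0, -0.001]
contact_force: [-1.3, 7.6, -0.0]
finger_gap: 45.0
grip_force: 45.9
```

Run:
```python
from h import *
shot('side','s5.png')
```

```text
(no output)
```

View pics/s5.png

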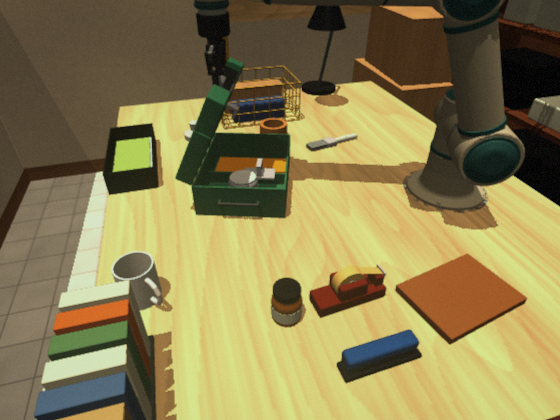

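The side picture shows the lid about 57° up, near pixel (210,130). The tin is at (243,180) in the near (+y) compartment, and the felt is in the far (-y) one. I'll release and lift clear.

>>> {"name": "servo_tool", "arguments": {
  "rows": [
    {"dx": 0, "dy": 0, "dz": 0, "twist": 0},
    {"dx": 0, "dy": 0, "dz": -0.2, "twist": 0},
    {"dx": 0, "dy": 0, "dz": -0.45, "twist": 0},
    {"dx": 0, "dy": 0, "dz": -0.75, "twist": 0},
    {"dx": 0, "dy": 0, "dz": -1, "twist": 0}
  ],
  "gripper": 75
}}

```text
time_s: 8.12
eef_pos: [601.3, -206.7, 391.3]
eef_rot: [0.985, -0.172, 0.001, 0.001]
contact_force: [0.4, 0.3, 0.7]
finger_gap: 75.2
grip_force: 0.0
```

>>> {"name": "servo_tool", "arguments": {
  "rows": [
    {"dx": -0.2, "dy": 0, "dz": 0, "twist": 0},
    {"dx": -0.4, "dy": 0, "dz": 0, "twist": 0},
    {"dx": -0.6, "dy": 0, "dz": 0, "twist": 0},
    {"dx": -0.8, "dy": 0, "dz": 0, "twist": 0},
    {"dx": -1, "dy": 0, "dz": 0, "twist": 0}
  ]
}}

```text
time_s: 8.53
eef_pos: [506.5, -172.7, 389.2]
eef_rot: [0.985, -0.172, 0.001, 0.001]
contact_force: [-0.3, -0.4, 0.0]
finger_gap: 75.2
grip_force: 0.0
```

Run:
```python
from h import *
print(arm.state()['eef_pos'],arm.state()['q'])
for n in('scene','side'):
    M,im=shot(n,n+'6.png')
    for t in('felt','dispenser','jar','tin','stapler','lid_hinge'): print(n,t,lm(n,t,M))
    for t in('dispenser','stapler'):
      for d in spotter.cut_out(n,t)[:1]: np.save(f'{n}_{t}.npy',d['region'])
a=cv2.imread('pics/side6.png'); b=cv2.imread('pics/scene6.png')
cv2.imwrite('pics/m6.png',np.hstack([cv2.resize(a[40:340,130:430],(400,400)),cv2.resize(b[40:340,130:430],(400,400))]))
```

```text
[ 506.53092187 -172.68696437  389.20083363] [-3.97236599e-01  1.08978748e-01  1.02768323e+00 -6.99430044e-04
  2.00297553e+00  1.51812742e+00]
scene felt [(0.84, [522.0, -260.0, 4.0])]
scene dispenser []
scene jar [(0.75, [578.0, 311.0, 3.0])]
scene tin [(0.63, [577.0, -111.0, 4.0])]
scene stapler []
scene lid_hinge [(0.7, [658.0, -226.0, 93.0])]
side felt [(0.63, [523.0, -262.0, 7.0])]
side dispenser [(0.86, [443.0, 299.0, 4.0])]
side jar [(0.76, [577.0, 309.0, 3.0])]
side tin [(0.8, [573.0, -112.0, 10.0])]
side stapler [(0.61, [446.0, 447.0, 2.0])]
side lid_hinge [(0.84, [661.0, -228.0, 98.0])]
```

View pics/m6.png

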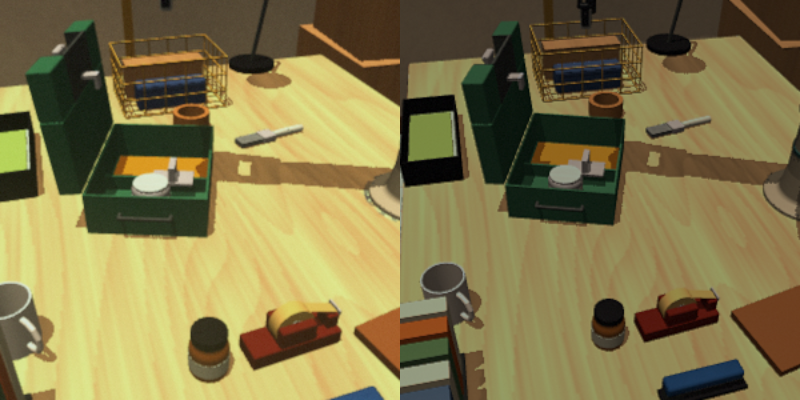

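The lid stands fully open. The felt centre is at about (521,-260), which matches the geometry, and the tin is upright. The dispenser lies with its cutter toward the robot and the jar beyond it, so I'll move over it.

>>> {"name": "servo_tool", "arguments": {
  "rows": [
    {"dx": -0.09, "dy": -0.17, "dz": 0, "twist": 0},
    {"dx": -0.18, "dy": -0.34, "dz": 0, "twist": 0},
    {"dx": -0.27, "dy": -0.52, "dz": 0, "twist": 0},
    {"dx": -0.36, "dy": -0.7, "dz": 0, "twist": 0},
    {"dx": -0.45, "dy": -0.88, "dz": 0, "twist": 0}
  ],
  "gripper": 85
}}

```text
time_s: 9.85
eef_pos: [494.8, -73.8, 388.4]
eef_rot: [0.985, -0.171, 0.0, 0.0]
contact_force: [0.3, 1.0, -0.1]
finger_gap: 84.8
grip_force: 0.0
```

>>> {"name": "servo_tool", "arguments": {
  "rows": [
    {"dx": -0.09, "dy": -0.17, "dz": 0, "twist": 0},
    {"dx": -0.18, "dy": -0.34, "dz": 0, "twist": 0},
    {"dx": -0.27, "dy": -0.52, "dz": 0, "twist": 0},
    {"dx": -0.36, "dy": -0.7, "dz": 0, "twist": 0},
    {"dx": -0.45, "dy": -0.88, "dz": 0, "twist": 0}
  ]
}}

```text
time_s: 10.27
eef_pos: [482.1, 24.3, 388.4]
eef_rot: [0.985, -0.171, 0.0, 0.0]
contact_force: [1.1, -0.8, -0.5]
finger_gap: 85.1
grip_force: 0.0
```

>>> {"name": "servo_tool", "arguments": {
  "rows": [
    {"dx": -0.09, "dy": -0.17, "dz": 0.05, "twist": 0},
    {"dx": -0.18, "dy": -0.34, "dz": 0.1, "twist": 0},
    {"dx": -0.27, "dy": -0.52, "dz": 0.15, "twist": 0},
    {"dx": -0.36, "dy": -0.7, "dz": 0.2, "twist": 0},
    {"dx": -0.45, "dy": -0.88, "dz": 0.25, "twist": 0}
  ]
}}

```text
time_s: 10.68
eef_pos: [469.4, 122.3, 363.2]
eef_rot: [0.985, -0.171, 0.0, -0.0]
contact_force: [0.1, 0.1, -0.8]
finger_gap: 85.2
grip_force: 0.0
```

>>> {"name": "servo_tool", "arguments": {
  "rows": [
    {"dx": -0.09, "dy": -0.17, "dz": 0.05, "twist": 0},
    {"dx": -0.18, "dy": -0.34, "dz": 0.1, "twist": 0},
    {"dx": -0.27, "dy": -0.52, "dz": 0.15, "twist": 0},
    {"dx": -0.36, "dy": -0.7, "dz": 0.2, "twist": 0},
    {"dx": -0.45, "dy": -0.88, "dz": 0.25, "twist": 0}
  ]
}}

```text
time_s: 11.1
eef_pos: [456.8, 220.3, 338.1]
eef_rot: [0.985, -0.171, 0.0, -0.0]
contact_force: [0.8, -0.2, 0.2]
finger_gap: 85.0
grip_force: 0.0
```

>>> {"name": "servo_tool", "arguments": {
  "rows": [
    {"dx": -0.09, "dy": -0.17, "dz": 0.1, "twist": -0.1},
    {"dx": -0.18, "dy": -0.34, "dz": 0.2, "twist": -0.22},
    {"dx": -0.27, "dy": -0.5, "dz": 0.3, "twist": -0.35},
    {"dx": -0.36, "dy": -0.7, "dz": 0.4, "twist": -0.5},
    {"dx": -0.38, "dy": -0.7, "dz": 0.4, "twist": -0.5}
  ]
}}

```text
time_s: 11.52
eef_pos: [443.7, 300.4, 295.4]
eef_rot: [1.0, 0.028, -0.002, 0.001]
contact_force: [-0.6, -0.3, -1.1]
finger_gap: 84.8
grip_force: 0.0
```

```bash
cat >> h.py <<'E'
def plane(M,px,z):
    K=vision.get_calibration('wrist')['intrinsics']
    d=np.linalg.inv(K)@np.c_[px,np.ones(len(px))].T; d=M[:3,:3]@(d*np.array([[1],[-1],[-1]]))
    o=M[:3,3:]; return (o+d*(z-o[2])/d[2]).T
E
python3 - <<'E'
from h import *
print(arm.state()['eef_pos'],T()[:3,0])
M,im=shot('wrist','w7.png')
for t in('dispenser','jar','stapler'): print(t,lm('wrist',t,M))
for d in spotter.cut_out('wrist','dispenser')[:1]:
    m=d['region'].astype(np.uint8); print(d['confidence'],m.sum(),cv2.minAreaRect(cv2.findNonZero(m)))
E
```

```text
[443.73705659 300.3903994  295.39068035] [ 0.99838458  0.05667611 -0.00400616]
dispenser [(0.8, [443.0, 296.0, -1.0])]
jar [(0.74, [575.0, 310.0, -4.0])]
stapler [(0.65, [449.0, 449.0, 2.0])]
0.63 6261 ((280.1525573730469, 167.8138885498047), (139.2886199951172, 49.4005012512207), 87.70938873291016)
```

View pics/w7.png

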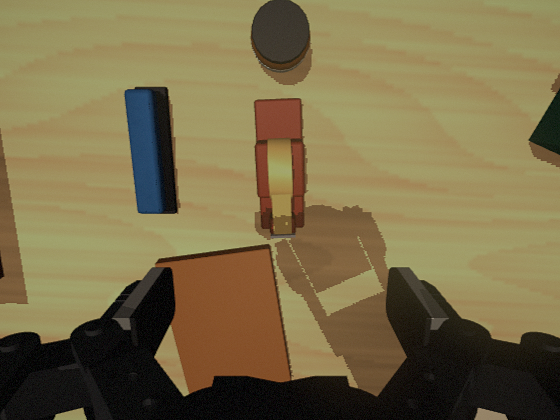

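The dispenser is at (280,165) with its axis about 2° off the tool's, and the ends work out 148 mm apart, as they should be. The cutter is toward the robot and the jar at (280,35) is clear. Its centre is at tool (-1,+1) mm. I'll descend and grip.

>>> {"name": "servo_tool", "arguments": {
  "rows": [
    {"dx": 0, "dy": 0.01, "dz": 0.2, "twist": -0.02},
    {"dx": 0, "dy": 0.01, "dz": 0.4, "twist": -0.04},
    {"dx": 0, "dy": 0.01, "dz": 0.6, "twist": -0.04},
    {"dx": 0, "dy": 0.01, "dz": 0.8, "twist": -0.04},
    {"dx": 0, "dy": 0.01, "dz": 1, "twist": -0.04}
  ]
}}

```text
time_s: 12.18
eef_pos: [445.5, 296.3, 198.2]
eef_rot: [0.999, 0.039, 0.001, -0.0]
contact_force: [0.5, 0.5, 0.2]
finger_gap: 85.0
grip_force: 0.0
```

>>> {"name": "servo_tool", "arguments": {
  "rows": [
    {"dx": 0, "dy": 0, "dz": 0.2, "twist": 0},
    {"dx": 0, "dy": 0, "dz": 0.4, "twist": 0},
    {"dx": 0, "dy": 0, "dz": 0.6, "twist": 0},
    {"dx": 0, "dy": 0, "dz": 0.7, "twist": 0},
    {"dx": 0, "dy": 0, "dz": 0.8, "twist": 0}
  ]
}}

```text
time_s: 12.6
eef_pos: [445.3, 296.5, 118.0]
eef_rot: [0.999, 0.039, 0.0, 0.0]
contact_force: [0.0, 0.7, 0.4]
finger_gap: 84.6
grip_force: 0.0
```

Run:
```python
from h import *
print(arm.state()['eef_pos'],T()[:3,0])
M,im=shot('wrist','w8.png')
```

```text
[445.28699307 296.46335899 118.02137026] [9.96939129e-01 7.81813099e-02 2.37945509e-04]
```

View pics/w8.png

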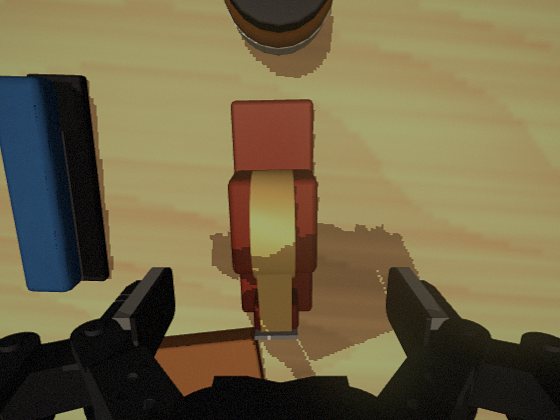

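The picture shows the dispenser square to the tool, with its centre column near 273, so it sits about 4 mm to the -y side. The block's rear edge comes out at +33 mm, as it should.

>>> {"name": "servo_tool", "arguments": {
  "rows": [
    {"dx": 0, "dy": -0.02, "dz": 0.2, "twist": 0},
    {"dx": 0, "dy": -0.04, "dz": 0.4, "twist": 0},
    {"dx": 0, "dy": -0.04, "dz": 0.6, "twist": 0},
    {"dx": 0, "dy": -0.04, "dz": 0.8, "twist": 0},
    {"dx": 0, "dy": -0.04, "dz": 0.94, "twist": 0}
  ]
}}

```text
time_s: 13.07
eef_pos: [444.9, 300.9, 23.7]
eef_rot: [0.999, 0.04, 0.0, -0.0]
contact_force: [-0.9, -0.5, -0.2]
finger_gap: 85.0
grip_force: 0.0
```

>>> {"name": "servo_tool", "arguments": {
  "rows": [
    {"dx": 0, "dy": 0, "dz": 0, "twist": 0},
    {"dx": 0, "dy": 0, "dz": 0, "twist": 0},
    {"dx": 0, "dy": 0, "dz": 0, "twist": 0},
    {"dx": 0, "dy": 0, "dz": 0, "twist": 0},
    {"dx": 0, "dy": 0, "dz": 0, "twist": 0}
  ],
  "gripper": 45,
  "grip_force": 50
}}

```text
time_s: 13.48
eef_pos: [445.9, 301.6, 26.4]
eef_rot: [0.999, 0.04, 0.002, -0.001]
contact_force: [-0.9, -0.4, 5.9]
finger_gap: 51.0
grip_force: 55.2
```

>>> {"name": "servo_tool", "arguments": {
  "rows": [
    {"dx": 0, "dy": 0, "dz": 0, "twist": 0},
    {"dx": 0, "dy": 0, "dz": 0, "twist": 0},
    {"dx": 0, "dy": 0, "dz": -0.05, "twist": 0},
    {"dx": 0, "dy": 0, "dz": -0.1, "twist": 0},
    {"dx": 0, "dy": 0, "dz": -0.2, "twist": 0}
  ]
}}

```text
time_s: 13.9
eef_pos: [443.6, 300.5, 43.4]
eef_rot: [0.999, 0.04, -0.001, 0.001]
contact_force: [-0.3, 0.4, -4.5]
finger_gap: 51.8
grip_force: 54.2
```

It's held: a 4.5 N load and a 52 mm gap. I'll lift and carry it to above the felt compartment, at box y about -91 mm so as to clear the striker bridge.

>>> {"name": "servo_tool", "arguments": {
  "rows": [
    {"dx": 0, "dy": 0, "dz": -0.2, "twist": 0},
    {"dx": 0, "dy": 0, "dz": -0.4, "twist": 0},
    {"dx": 0, "dy": 0, "dz": -0.6, "twist": 0},
    {"dx": 0, "dy": 0, "dz": -0.8, "twist": 0},
    {"dx": 0, "dy": 0, "dz": -1, "twist": 0}
  ]
}}

```text
time_s: 14.32
eef_pos: [444.3, 300.9, 145.7]
eef_rot: [0.999, 0.04, -0.0, 0.0]
contact_force: [0.1, 0.2, -4.1]
finger_gap: 51.3
grip_force: 54.2
```

>>> {"name": "servo_tool", "arguments": {
  "rows": [
    {"dx": 0, "dy": 0.05, "dz": -0.2, "twist": 0},
    {"dx": 0, "dy": 0.12, "dz": -0.4, "twist": 0},
    {"dx": 0.01, "dy": 0.22, "dz": -0.6, "twist": 0},
    {"dx": 0.02, "dy": 0.35, "dz": -0.8, "twist": 0},
    {"dx": 0.03, "dy": 0.5, "dz": -0.95, "twist": 0}
  ]
}}

```text
time_s: 14.73
eef_pos: [451.5, 251.3, 241.6]
eef_rot: [0.999, 0.04, 0.001, -0.0]
contact_force: [0.8, 0.7, -3.0]
finger_gap: 51.2
grip_force: 54.3
```

>>> {"name": "servo_tool", "arguments": {
  "rows": [
    {"dx": 0.01, "dy": 0.2, "dz": 0, "twist": 0},
    {"dx": 0.02, "dy": 0.4, "dz": 0, "twist": 0},
    {"dx": 0.03, "dy": 0.6, "dz": 0, "twist": 0},
    {"dx": 0.04, "dy": 0.8, "dz": 0, "twist": 0},
    {"dx": 0.05, "dy": 1, "dz": 0, "twist": 0}
  ]
}}

```text
time_s: 15.15
eef_pos: [464.2, 151.2, 239.7]
eef_rot: [0.999, 0.04, -0.0, 0.0]
contact_force: [1.3, 1.2, -4.0]
finger_gap: 51.6
grip_force: 54.4
```

>>> {"name": "servo_tool", "arguments": {
  "rows": [
    {"dx": 0.01, "dy": 0.2, "dz": 0, "twist": 0},
    {"dx": 0.02, "dy": 0.4, "dz": 0, "twist": 0},
    {"dx": 0.03, "dy": 0.6, "dz": 0, "twist": 0},
    {"dx": 0.04, "dy": 0.8, "dz": 0, "twist": 0},
    {"dx": 0.05, "dy": 1, "dz": 0, "twist": 0}
  ]
}}

```text
time_s: 15.57
eef_pos: [477.2, 52.0, 239.8]
eef_rot: [0.999, 0.04, -0.0, -0.0]
contact_force: [-0.7, -0.3, -4.4]
finger_gap: 51.1
grip_force: 54.4
```

>>> {"name": "servo_tool", "arguments": {
  "rows": [
    {"dx": 0.01, "dy": 0.2, "dz": 0, "twist": 0},
    {"dx": 0.02, "dy": 0.4, "dz": 0, "twist": 0},
    {"dx": 0.03, "dy": 0.6, "dz": 0, "twist": 0},
    {"dx": 0.04, "dy": 0.8, "dz": 0, "twist": 0},
    {"dx": 0.05, "dy": 1, "dz": 0, "twist": 0}
  ]
}}

```text
time_s: 15.98
eef_pos: [490.2, -47.3, 239.7]
eef_rot: [0.999, 0.04, -0.0, -0.0]
contact_force: [0.6, -0.7, -5.2]
finger_gap: 51.5
grip_force: 54.4
```

>>> {"name": "servo_tool", "arguments": {
  "rows": [
    {"dx": 0.01, "dy": 0.2, "dz": 0, "twist": 0},
    {"dx": 0.02, "dy": 0.4, "dz": 0, "twist": 0},
    {"dx": 0.03, "dy": 0.6, "dz": 0, "twist": 0},
    {"dx": 0.04, "dy": 0.8, "dz": 0, "twist": 0},
    {"dx": 0.05, "dy": 1, "dz": 0, "twist": 0}
  ]
}}

```text
time_s: 16.4
eef_pos: [503.2, -146.5, 239.7]
eef_rot: [0.999, 0.04, -0.0, -0.0]
contact_force: [0.5, 0.3, -4.7]
finger_gap: 51.5
grip_force: 54.4
```

>>> {"name": "servo_tool", "arguments": {
  "rows": [
    {"dx": 0.01, "dy": 0.2, "dz": 0, "twist": 0.1},
    {"dx": 0.02, "dy": 0.4, "dz": 0, "twist": 0.2},
    {"dx": 0.03, "dy": 0.6, "dz": 0, "twist": 0.3},
    {"dx": 0.04, "dy": 0.8, "dz": 0, "twist": 0.42},
    {"dx": 0.05, "dy": 1, "dz": 0, "twist": 0.54}
  ]
}}

```text
time_s: 16.82
eef_pos: [516.2, -245.7, 239.6]
eef_rot: [0.985, -0.174, -0.0, -0.0]
contact_force: [1.3, 0.4, -3.3]
finger_gap: 51.2
grip_force: 54.5
```

Run:
```python
from h import *
s=arm.state();print(s['eef_pos'],T()[:3,0],s['finger_gap'],s['contact_force'])
M,im=shot('wrist','w9.png')
print(lm('wrist','felt',M),lm('wrist','dispenser',M),lm('wrist','tin',M))
D=np.array([515.7,-272.2,0])-s['eef_pos']; print((T()[:3,:3].T@D).round(1))
```

```text
[ 516.19192966 -245.71366323  239.64937062] [ 9.39791749e-01 -3.41747458e-01 -3.79541537e-04] 51.17386464916828 [ 1.28641279  0.41800495 -3.32203987]
[] [(0.67, [511.0, -247.0, 212.0])] [(0.93, [576.0, -112.0, 8.0]), (0.44, [546.0, -185.0, 3.0])]
[  8.6  25.2 239.6]
```

View pics/w9.png

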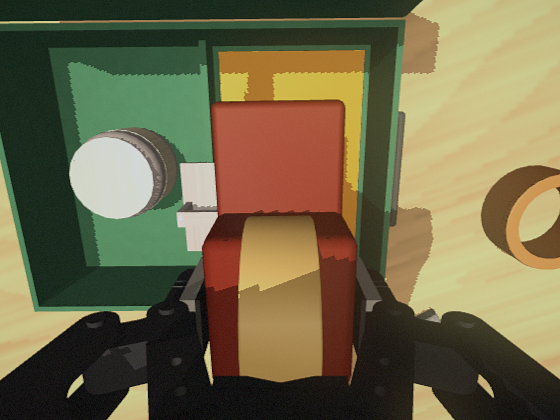

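The rim positions agree with the plan: tin on the left at (115,178), felt under the dispenser, bridge at (198,205). I'll shift by (+9,+25) mm and descend.

>>> {"name": "servo_tool", "arguments": {
  "rows": [
    {"dx": 0.03, "dy": 0.08, "dz": 0, "twist": -0.01},
    {"dx": 0.06, "dy": 0.16, "dz": 0, "twist": -0.01},
    {"dx": 0.09, "dy": 0.25, "dz": 0.1, "twist": -0.01},
    {"dx": 0.09, "dy": 0.25, "dz": 0.25, "twist": -0.01},
    {"dx": 0.09, "dy": 0.25, "dz": 0.4, "twist": -0.01}
  ]
}}

```text
time_s: 17.43
eef_pos: [516.3, -272.5, 198.4]
eef_rot: [0.986, -0.168, 0.0, 0.0]
contact_force: [0.2, 0.1, -4.6]
finger_gap: 51.4
grip_force: 54.4
```

>>> {"name": "servo_tool", "arguments": {
  "rows": [
    {"dx": 0, "dy": 0, "dz": 0.15, "twist": 0},
    {"dx": 0, "dy": 0, "dz": 0.3, "twist": 0},
    {"dx": 0, "dy": 0, "dz": 0.45, "twist": 0},
    {"dx": 0, "dy": 0, "dz": 0.6, "twist": 0},
    {"dx": 0, "dy": 0, "dz": 0.7, "twist": 0}
  ]
}}

```text
time_s: 17.85
eef_pos: [515.6, -271.6, 126.7]
eef_rot: [0.986, -0.167, -0.001, -0.0]
contact_force: [0.9, 0.3, -4.8]
finger_gap: 51.1
grip_force: 54.3
```

Run:
```python
from h import *
s=arm.state();print(s['eef_pos'],s['finger_gap'],s['contact_force'])
M,a=shot('side'); M,b=shot('wrist')
cv2.imwrite('pics/m10.png',np.hstack([cv2.resize(b,(533,400)),cv2.resize(a[120:240,170:300],(266,400))])[:,:,::-1])
```

```text
[ 515.61572217 -271.57925679  126.72403267] 51.14446201725137 [ 0.90274494  0.34933223 -4.7748178 ]
```

View pics/m10.png

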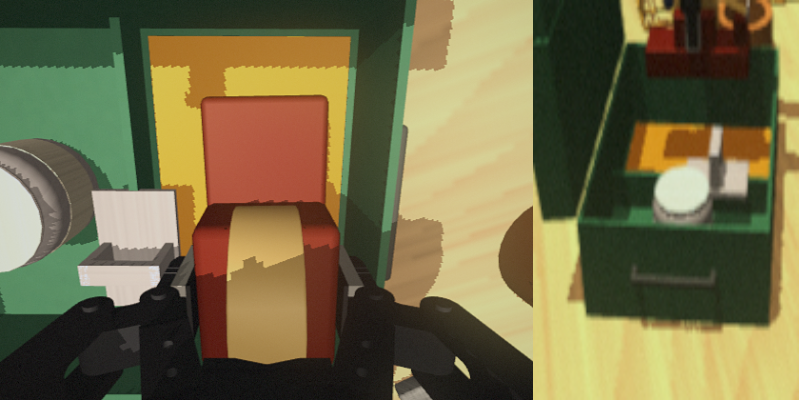

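The dispenser is lined up inside the felt compartment, with the bridge about (135,240) left of the fingers and the right wall clear. I'll lower it, slowly at the end.

>>> {"name": "servo_tool", "arguments": {
  "rows": [
    {"dx": 0, "dy": 0, "dz": 0.2, "twist": 0},
    {"dx": 0, "dy": 0, "dz": 0.4, "twist": 0},
    {"dx": 0, "dy": 0, "dz": 0.6, "twist": 0},
    {"dx": 0, "dy": 0, "dz": 0.75, "twist": 0},
    {"dx": 0, "dy": 0, "dz": 0.84, "twist": 0}
  ]
}}

```text
time_s: 18.37
eef_pos: [516.0, -271.5, 44.1]
eef_rot: [0.986, -0.167, -0.001, -0.0]
contact_force: [-0.1, 0.2, -4.7]
finger_gap: 51.5
grip_force: 54.2
```

>>> {"name": "servo_tool", "arguments": {
  "rows": [
    {"dx": 0, "dy": 0, "dz": 0.01, "twist": 0},
    {"dx": 0, "dy": 0, "dz": 0.02, "twist": 0},
    {"dx": 0, "dy": 0, "dz": 0.03, "twist": 0},
    {"dx": 0, "dy": 0, "dz": 0.04, "twist": 0},
    {"dx": 0, "dy": 0, "dz": 0.05, "twist": 0}
  ]
}}

```text
time_s: 18.78
eef_pos: [517.1, -271.9, 41.4]
eef_rot: [0.986, -0.167, 0.001, 0.0]
contact_force: [-0.2, -0.1, -3.8]
finger_gap: 51.4
grip_force: 54.2
```

>>> {"name": "servo_tool", "arguments": {
  "rows": [
    {"dx": 0, "dy": 0, "dz": 0.01, "twist": 0},
    {"dx": 0, "dy": 0, "dz": 0.02, "twist": 0},
    {"dx": 0, "dy": 0, "dz": 0.03, "twist": 0},
    {"dx": 0, "dy": 0, "dz": 0.04, "twist": 0},
    {"dx": 0, "dy": 0, "dz": 0.04, "twist": 0}
  ]
}}

```text
time_s: 19.2
eef_pos: [516.3, -271.5, 36.0]
eef_rot: [0.986, -0.167, -0.0, -0.0]
contact_force: [-0.2, -0.7, -4.4]
finger_gap: 51.4
grip_force: 54.2
```

>>> {"name": "servo_tool", "arguments": {
  "rows": [
    {"dx": 0, "dy": 0, "dz": 0.01, "twist": 0},
    {"dx": 0, "dy": 0, "dz": 0.01, "twist": 0},
    {"dx": 0, "dy": 0, "dz": 0.02, "twist": 0},
    {"dx": 0, "dy": 0, "dz": 0.02, "twist": 0},
    {"dx": 0, "dy": 0, "dz": 0.02, "twist": 0}
  ]
}}

```text
time_s: 19.62
eef_pos: [516.6, -271.6, 34.5]
eef_rot: [0.986, -0.167, 0.0, 0.0]
contact_force: [-1.4, 0.3, -2.7]
finger_gap: 51.1
grip_force: 54.5
```

Contact is just beginning, so two more small steps.

>>> {"name": "servo_tool", "arguments": {
  "rows": [
    {"dx": 0, "dy": 0, "dz": 0.01, "twist": 0},
    {"dx": 0, "dy": 0, "dz": 0.01, "twist": 0},
    {"dx": 0, "dy": 0, "dz": 0.01, "twist": 0},
    {"dx": 0, "dy": 0, "dz": 0.01, "twist": 0},
    {"dx": 0, "dy": 0, "dz": 0.01, "twist": 0}
  ]
}}

```text
time_s: 20.03
eef_pos: [516.7, -271.6, 34.4]
eef_rot: [0.986, -0.167, 0.0, 0.0]
contact_force: [-5.3, 1.9, 5.3]
finger_gap: 51.5
grip_force: 55.2
```

>>> {"name": "servo_tool", "arguments": {
  "rows": [
    {"dx": 0, "dy": 0, "dz": 0.01, "twist": 0},
    {"dx": 0, "dy": 0, "dz": 0.01, "twist": 0},
    {"dx": 0, "dy": 0, "dz": 0.01, "twist": 0},
    {"dx": 0, "dy": 0, "dz": 0.01, "twist": 0},
    {"dx": 0, "dy": 0, "dz": 0.01, "twist": 0}
  ]
}}

```text
time_s: 20.45
eef_pos: [516.7, -271.7, 34.4]
eef_rot: [0.986, -0.167, 0.0, 0.0]
contact_force: [-7.4, 3.9, 10.4]
finger_gap: 51.3
grip_force: 56.0
```

It's seated: the load has reversed. I'll relax a little, open to 66 mm and go straight up.

>>> {"name": "servo_tool", "arguments": {
  "rows": [
    {"dx": 0, "dy": 0, "dz": -0.01, "twist": 0},
    {"dx": 0, "dy": 0, "dz": -0.01, "twist": 0},
    {"dx": 0, "dy": 0, "dz": -0.01, "twist": 0},
    {"dx": 0, "dy": 0, "dz": -0.01, "twist": 0},
    {"dx": 0, "dy": 0, "dz": -0.01, "twist": 0}
  ]
}}

```text
time_s: 20.87
eef_pos: [516.7, -271.7, 34.4]
eef_rot: [0.986, -0.167, 0.0, 0.0]
contact_force: [-4.7, 3.5, 6.4]
finger_gap: 51.3
grip_force: 55.7
```

>>> {"name": "servo_tool", "arguments": {
  "rows": [
    {"dx": 0, "dy": 0, "dz": 0, "twist": 0},
    {"dx": 0, "dy": 0, "dz": 0, "twist": 0},
    {"dx": 0, "dy": 0, "dz": 0, "twist": 0},
    {"dx": 0, "dy": 0, "dz": 0, "twist": 0},
    {"dx": 0, "dy": 0, "dz": 0, "twist": 0}
  ],
  "gripper": 66
}}

```text
time_s: 21.28
eef_pos: [517.3, -270.1, 33.1]
eef_rot: [0.986, -0.167, 0.0, -0.001]
contact_force: [1.0, 7.2, 0.7]
finger_gap: 65.9
grip_force: 0.0
```

>>> {"name": "servo_tool", "arguments": {
  "rows": [
    {"dx": 0, "dy": 0, "dz": -0.1, "twist": 0},
    {"dx": 0, "dy": 0, "dz": -0.25, "twist": 0},
    {"dx": 0, "dy": 0, "dz": -0.5, "twist": 0},
    {"dx": 0, "dy": 0, "dz": -0.75, "twist": 0},
    {"dx": 0, "dy": 0, "dz": -1, "twist": 0}
  ]
}}

```text
time_s: 21.7
eef_pos: [516.6, -271.8, 134.9]
eef_rot: [0.986, -0.167, 0.0, 0.0]
contact_force: [0.1, 0.2, 0.0]
finger_gap: 65.9
grip_force: 0.0
```

>>> {"name": "servo_tool", "arguments": {
  "rows": [
    {"dx": 0, "dy": 0, "dz": -0.2, "twist": 0},
    {"dx": 0, "dy": 0, "dz": -0.4, "twist": 0},
    {"dx": 0, "dy": 0, "dz": -0.6, "twist": 0},
    {"dx": -0.1, "dy": 0, "dz": -0.8, "twist": 0},
    {"dx": -0.2, "dy": 0, "dz": -1, "twist": 0}
  ]
}}

```text
time_s: 22.12
eef_pos: [497.6, -265.2, 234.8]
eef_rot: [0.986, -0.167, 0.001, 0.0]
contact_force: [0.2, 0.8, 0.0]
finger_gap: 66.3
grip_force: 0.0
```

Run:
```python
from h import *
s=arm.state();print(s['time_s'],s['eef_pos'],s['finger_gap'],s['contact_force'])
M,a=shot('side'); 
for t in('dispenser','jar','tin','stapler','lid_hinge'): print(t,lm('side',t,M))
M,b=shot('wrist')
for t in('dispenser','felt','tin'): print(t,lm('wrist',t,M))
cv2.imwrite('pics/m11.png',np.hstack([cv2.resize(b,(420,400)),cv2.resize(a[60:340,170:440],(380,400))])[:,:,::-1])
```

```text
22.1167 [ 497.5690077  -265.15722065  234.75242281] 66.28979060871214 [0.17408904 0.81261153 0.00625409]
dispenser [(0.95, [514.0, -275.0, 12.0])]
jar [(0.84, [574.0, 307.0, 0.0])]
tin [(0.55, [574.0, -115.0, 10.0])]
stapler [(0.7, [449.0, 447.0, 3.0])]
lid_hinge []
dispenser [(0.66, [514.0, -272.0, 11.0])]
felt [(0.41, [574.0, -114.0, 4.0])]
tin [(0.59, [576.0, -113.0, 4.0])]
```

View pics/m11.png

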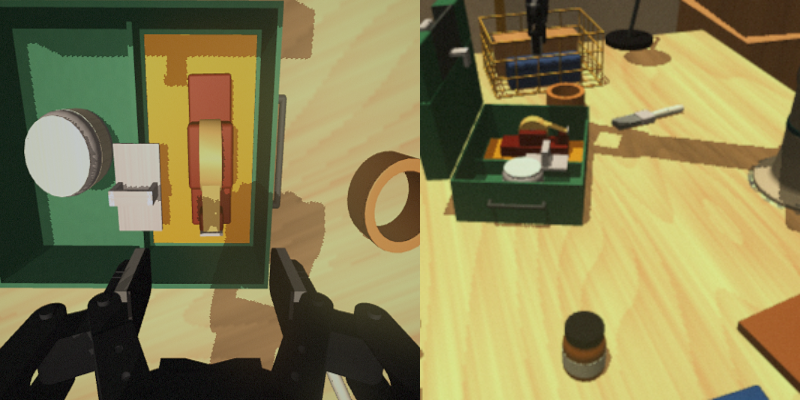

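The dispenser stands upright on the felt at (210,150). The tin and jar are upright, the stapler hasn't moved, the lid is open, and the gripper is clear.

```bash
python3 -c "
from plant import order
print(order.hand_in())"
```

```text
the job is handed in; nothing more can be done
None
```

I opened the toolbox lid fully using its paddle latch, set the tape dispenser upright on the yellow felt and let go of it. The last pictures showed the jar and tin standing and the stapler unmoved, and I handed the job in at about 22 s; it returned no verdict.

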